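Heft the mill-ball scoops and re-tip the one not quite empty

TASK

The two orange hooded scoops have just been emptied of mill balls into the blue tray, but one of them still has balls inside. Lift them level off the wooden board by their handles, one at a time, to feel which is still heavy, and tip that one again, front down, over the tray until it is empty, without first trying the light one. Finish with both scoops set down, not dropped, upright on the board and all the balls in the tray.

Things in the scene. Friction and masses are not known exactly. Their poses are not given: they have to be found in the camera images.
- scoop_1_grip (a point): Handle centre of an orange hooded scoop: box 120 (x) by 84 (y) by 64 mm high, open only at its front, the -x end. Handle: upright black bar mid-hood, 14 thick (x), 60 wide (y), 45 tall; pinch it from above, fingers closing along x. Point: 88 mm above the scoop's underside, 24 above the hood. x points front to back, z up. Empty: 0.18 kg, give or take 10%; balls left inside add 0.15 kg.
- scoop_2_grip (a point): Handle centre of the second orange hooded scoop, identical to the first in shape, size, axes and empty weight; either may be the one with balls. Inside both, the hood hides the floor, whose last 30 mm before the front rise at 20 degrees: the loose balls stay in while it is level and roll out over the front's lower edge (60 mm to -x of the handle) when the front is tipped down about 50 degrees.
- board: Plywood ware board lying fixed on the table, 240 mm (x) by 400 mm (y), 18 mm thick, on which both scoops stand side by side along its y. Origin at the centre of its underside, on the table.
- tray: Blue open plastic tray fixed on the table, 260 mm (x) by 280 mm (y), walls 55 mm high and 6 mm thick, with two loose white mill balls (30 mm across, 51 g each) already in it. Origin at the centre of its underside.
Not all that is in view belongs to the job. What is shaped like the part that bears scoop_2_grip but green is not meant.

How it is judged:
On the way, in this order (a step that is already met when the one before it is completed fails the run):
1. a scoop is held level, at least 30 mm up off the board, for 0.4 s (hefted) before any is tipped (((z of scoop_1_grip in the frame of board above 0.136 m and angle between scoop_1_grip's own z axis and vertical below 0.25 rad) or (z of scoop_2_grip in the frame of board above 0.136 m and angle between scoop_2_grip's own z axis and vertical below 0.25 rad))), for 0.4 s.
2. a scoop is tipped by more than 29 degrees over the tray (((angle between scoop_1_grip's own z axis and vertical above 0.5 rad and horizontal distance between scoop_1_grip and tray below 0.2 m) or (angle between scoop_2_grip's own z axis and vertical above 0.5 rad and horizontal distance between scoop_2_grip and tray below 0.2 m))), for 0.1 s.
At the end, for the whole second after the job is handed in: All five balls lie in the tray (they press on it with more than 2.3 N, which takes all five), and both scoops stand empty (each pressing on the board with 1.2 to 2.5 N) and upright within 10 degrees on the board (contact force between tray and anything else above 2.3 N and contact force between scoop_1 and board between 1.2 and 2.5 N and angle between each of scoop_1_grip, scoop_2_grip's own z axis and vertical below 0.17 rad and contact force between scoop_2 and board between 1.2 and 2.5 N); the robot touches nothing.
It fails at once if the light scoop is tipped by more than 29 degrees while the heavy one (more than 2.5 N) stands on the board ((angle between scoop_1_grip's own z axis and vertical above 0.5 rad and contact force between scoop_2 and board above 2.5 N) or (angle between scoop_2_grip's own z axis and vertical above 0.5 rad and contact force between scoop_1 and board above 2.5 N)).
It fails at once if a scoop is dropped: out of the fingers more than 30 mm above where it stands on the board ((z of scoop_1_grip in the frame of board above 0.136 m and contact force between scoop_1 and the fingers below 0.05 N) or (z of scoop_2_grip in the frame of board above 0.136 m and contact force between scoop_2 and the fingers below 0.05 N)).
It also fails if it takes over 70 s, if anything falls off the work surface, if the arm or the gripper's body presses on something with over 40 N, if the wrist force passes 120 N, or if a joint passes its speed limit or range.

ROBOT

A 6-joint arm with a two-finger parallel gripper is mounted at the origin on the work surface. World frame = base frame: x ahead of the robot, y to its left, z up, the work surface at z = 0. Lengths are in m, angles in rad, forces in N, time in s.
With the tool pointing down it reaches from about 0.375 to 0.9 m from the base axis. Payload 3.1 kg.
Tool frame: the origin (TCP) lies midway between the tips of the shut fingers; the grasp point (between the pads) lies 19 mm behind it; x points along the fingers, z is the direction in which the jaws open and shut, and the axes are right-handed (so a half turn about x gives the same grasp; the last joint's range is limited). The gripper opens to 87 mm and grips with 3 to 60 N. Pads are 19 mm wide; open, the fingers measure 117 mm over their backs; the gripper's body (75 mm by 190 mm) begins 51 mm behind the grasp point.
Start: joints at [-0.178, 0.527, 1.433, -0, 1.181, -0.178], TCP at [0.625, 0, 0.223] pointing down, gripper open.
Joint ranges: [-3.08, 3.08], [-0.75, 2.2], [0.22, 2.44], [-1.43, 4.57], [0, 2.65], [-2.85, 2.85]. Speed limits (rad/s): [2.79, 2.79, 3.14, 3.14, 3.14, 3.14].

INTERFACE

Orientations are given as a unit quaternion [x, y, z, w].
In Python, from rig import readout, imaging, robot gives the robot as it stands. The module is installed in compiled form; this text tells all that it offers.
- The arm moves only by the tool play_rows, never from a script. Its argument "rows" is text: rows parted by semicolons, each of 7 numbers parted by spaces: the turn, a rotation vector about the tool's x, y, z in rad, then the shift along the tool's x, y, z in mm, then the closure, from 0 (fully open) to 1 (shut). In form: ax ay az tx ty tz gripper; .... A call has 1 to 8 rows; each row shifts and turns the commanded pose from where the row before left it, along the tool's axes as they then stand; what a row does not reach is not made up. A row lasts 1/12 s, in which the tool goes at most 41.7 mm and 7.16 degrees, less where a joint would pass 70% of its speed; a pose out of reach is approached as far as the arm can. A call with a gripper value outside its range is refused whole. The fingers move at their own pace and stop on an object; "squeeze" is the grip in N (left out, the last holds). Time passes only in rows, so rows that do not move let the fingers close. It gives the time, the measured TCP pose, the force and the opening at its end, in the units of the state.
- readout.get_obs(): the state, without advancing time (a new reading comes with each control period).
- imaging.camera(name): name is "scene" or "side" or "wrist"; returns the picture (480x640x3 uint8, blue, green, red); there is no depth.
- imaging.camera_info(name): a dict with "K" (3x3 intrinsics, pixels), "world_to_cam" (4x4, takes a point from world to camera coordinates). Camera axes: x right, y down, z forward; pixel columns grow to the right and rows downward; lengths in m; the calibration is good to about 2 mm. A picture is of the moment at which its call begins: read the wrist's pose just before it. camera_info takes no time and is no camera call; for the wrist camera it gives the pose at the moment of the call.
- robot.hand_in(): hands the job in, once; it reports no verdict.
The state is a dict: "time": time; "q": joint angles; "joint_velocities": joint speeds; "joint_torque": joint torques, N m; "position": TCP position; "tool_rot": TCP orientation; "ft_force": force on the tool from outside, world axes, zero at the start; "moment": the same for the moment, N m; "grip_width": finger opening in m.
Only numpy, scipy, OpenCV 4.12 (cv2) and the standard library are available. Lean on these libraries where they do the work, as an engineer would, in place of code of your own. Each camera call takes 0.05 s, during which the arm holds its last target. There are 200 camera calls.

## Working session

There is one attempt and no reset: what is moved stays moved. The work goes in short steps, Python scripts to look and compute and a tool call to move; the robot and the scene stay as the last step left them, time stands still between calls to the robot, and variables do not carry over. Pictures are saved under pics/ and viewed, about 8 in all and at most 12, crops included, and the job is handed in when it is done.

Besides the shell and the picture viewer there is one more tool, called after ">>>" as a command line: name --argument value ..., lists and objects as JSON in quotes. play_rows: Moves the arm, as the interface text tells. Its arguments: {"type":"object","properties":{"rows":{"type":"string"},"squeeze":{"type":"number"}},"required":["rows"]}

```bash
mkdir -p pics; python3 - <<'E'
from rig import readout, imaging, robot
import cv2
for n in ("scene","side"):
    cv2.imwrite(f"pics/{n}0.png",imaging.camera(n))
    c=imaging.camera_info(n);print(n,c)
print(readout.get_obs())
E
```

```text
scene {'K': array([[500.68768349,   0.        , 326.84340795],
       [  0.        , 500.68768349, 242.86770314],
       [  0.        ,   0.        ,   1.        ]]), 'world_to_cam': array([[ 0.61155017,  0.79102975, -0.01668326, -0.41466201],
       [ 0.65963853, -0.52138761, -0.54132428, -0.23539443],
       [-0.43690206,  0.32004203, -0.84064838,  1.32752321],
       [ 0.        ,  0.        ,  0.        ,  1.        ]])}
side {'K': array([[594.50435483,   0.        , 325.35966082],
       [  0.        , 594.50435483, 234.98567616],
       [  0.        ,   0.        ,   1.        ]]), 'world_to_cam': array([[-0.9840935 , -0.17669184, -0.01843854,  0.55108791],
       [-0.11566248,  0.71602752, -0.6884234 ,  0.04249619],
       [ 0.1348413 , -0.67534035, -0.72507464,  1.45549293],
       [ 0.        ,  0.        ,  0.        ,  1.        ]])}
{'time': 0.1, 'q': array([-1.78482247e-01,  5.28365543e-01,  1.43377788e+00, -9.96804584e-06,
        1.18141334e+00, -1.78531049e-01]), 'joint_velocities': array([ 1.24754575e-05, -8.55980132e-04, -3.29396825e-03,  9.28047459e-05,
       -5.36048287e-04,  1.12053509e-03]), 'joint_torque': array([-3.02360622e-04, -4.40987206e+01, -1.77151054e+01,  6.34850166e-02,
        5.34114777e-02, -3.85449334e-05]), 'position': array([6.24334370e-01, 1.57777464e-04, 2.21673024e-01]), 'tool_rot': array([1.01498406e-04, 7.07790401e-01, 1.38688263e-04, 7.06422479e-01]), 'ft_force': array([-0.39930914, -0.45417901, -0.27048653]), 'moment': array([-0.00174049,  0.01182379,  0.00405306]), 'grip_width': 0.08668258969308171}
```

View pics/scene0.png

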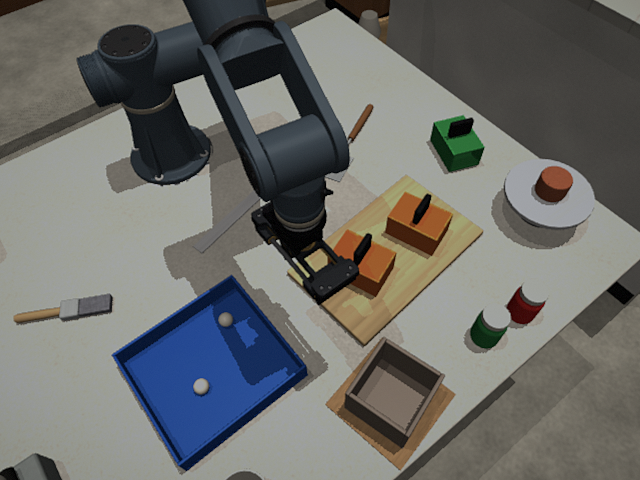

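View pics/side0.png

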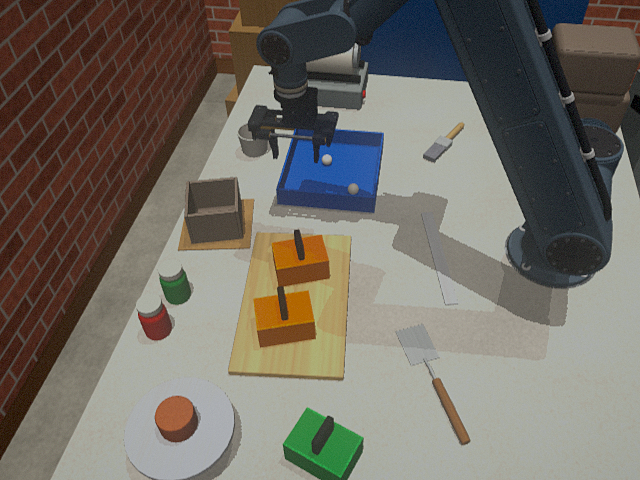

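Both views show the board with two orange scoops: handles near scene (363,248) and (423,208), side (299,245) and (282,302). The tray is at scene (210,370). Next I take a zoomed crop for finer pixels.

```bash
python3 - <<'E'
import cv2,numpy as np
a=cv2.imread("pics/scene0.png")[170:350,320:490]; b=cv2.imread("pics/side0.png")[220:390,220:360]
f=lambda i,s:cv2.resize(i,None,fx=s,fy=s,interpolation=cv2.INTER_CUBIC)
a=f(a,2.35)[:400];b=f(b,2.35)[:400]
o=np.zeros((424,760,3),np.uint8);o[:a.shape[0],:a.shape[1]]=a;o[:b.shape[0],400:400+b.shape[1]]=b
cv2.imwrite("pics/crop.png",o)
E
```

```text
(no output)
```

View pics/crop.png

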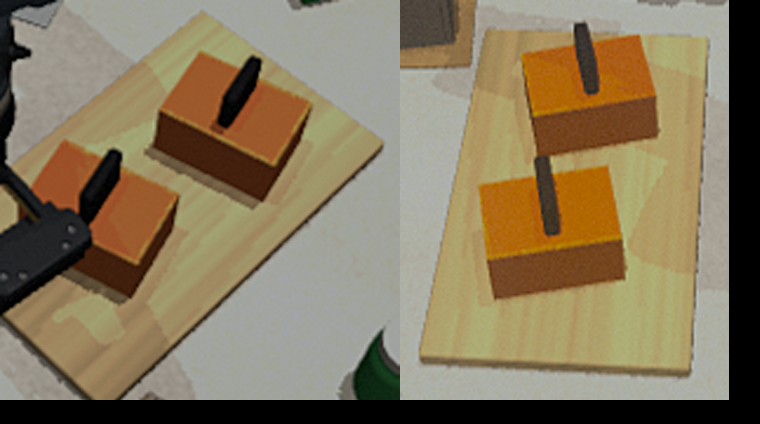

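```bash
cat > h.py <<'E'
import numpy as np
from rig import imaging
def ray(n,uv,z,c=None):
    c=c or imaging.camera_info(n);K=c["K"];T=c["world_to_cam"];R=T[:3,:3];o=-R.T@T[:3,3]
    d=R.T@np.linalg.inv(K)@np.array([uv[0],uv[1],1.]);return o+d*(z-o[2])/d[2]
E
python3 - <<'E'
from h import *
S=lambda p:(220+(p[0]-400)/2.35,220+p[1]/2.35); C=lambda p:(320+p[0]/2.35,170+p[1]/2.35)
def rep(n,name,P):
    W=np.array([ray(n,p,.082)[:2] for p in P]);e=W[[1,2,3,0]]-W
    print(name,n,W.mean(0).round(4),np.linalg.norm(e,axis=1).round(3),np.degrees(np.arctan2(e[:,1],e[:,0])).round(1))
rep("side","A",[S(p) for p in[(523,53),(641,37),(656,95),(532,112)]])
rep("side","B",[S(p) for p in[(480,186),(610,167),(622,237),(489,256)]])
rep("scene","B",[C(p) for p in[(203,52),(311,101),(274,165),(158,110)]])
rep("scene","A",[C(p) for p in[(65,140),(178,197),(138,264),(22,190)]])
# tray rim corners scene / side, board corners side
for p in[(232,277),(306,367),(183,468),(113,355)]: print("tray",ray("scene",p,.055)[:2].round(3))
for p in[(298,130),(384,131),(376,207),(278,204)]: print("trayS",ray("side",p,.055)[:2].round(3))
for p in[(487,30),(708,38),(690,370),(421,357)]: print("board",ray("side",S(p),.018)[:2].round(3))
E
```

```text
A side [0.5874 0.1667] [0.118 0.078 0.12  0.078] [-160.2  111.    19.6  -70. ]
B side [0.5869 0.3336] [0.12  0.079 0.117 0.078] [-160.1  108.9   19.3  -69.3]
B scene [0.5918 0.3296] [0.113 0.083 0.119 0.084] [  20.4  -68.9 -159.5  107.3]
A scene [0.5894 0.1653] [0.118 0.078 0.126 0.067] [  20.1  -68.1 -165.   105.8]
tray [ 0.451 -0.077]
tray [ 0.705 -0.069]
tray [ 0.718 -0.341]
tray [ 0.455 -0.35 ]
trayS [ 0.697 -0.319]
trayS [ 0.45  -0.353]
trayS [ 0.436 -0.035]
trayS [ 0.682 -0.006]
board [0.722 0.067]
board [0.487 0.041]
board [0.444 0.434]
board [0.678 0.461]
```

Scoops A (0.588, 0.166) and B (0.589, 0.331) come out at yaw about 20°. Hood sizes check against 120x84, and the tray centre is about (0.582,-0.209). I'll move over A.

>>> play_rows --rows "0 0 0 0 41.5 -9 0;0 0 0 0 41.5 -9 0;0 0 0 0 41.5 -9 0;0 0 0 0 41.5 -9 0;-0.116 0 0 0 0 0 0;-0.116 0 0 0 0 0 0;-0.116 0 0 0 0 0 0;0 0 0 0 0 0 0" --squeeze 50

```text
time: 0.77
position: [0.5891, 0.1635, 0.2221]
tool_rot: [-0.123, 0.697, 0.123, 0.696]
ft_force: [-0.6, 0.6, -0.8]
grip_width: 0.0871
```

```bash
python3 - <<'E'
from rig import imaging,readout
import cv2
print(readout.get_obs()); c=imaging.camera_info("wrist"); print(c)
cv2.imwrite("pics/w1.png",imaging.camera("wrist"))
E
```

```text
{'time': 0.7667, 'q': array([ 8.81628497e-02,  5.09951716e-01,  1.46796189e+00, -1.02195342e-04,
        1.16480742e+00, -2.62873280e-01]), 'joint_velocities': array([-1.51089619e-02, -1.43497178e-04, -2.35691309e-03,  2.65196840e-03,
       -2.09938850e-03,  1.57617044e-01]), 'joint_torque': array([  0.32301818, -43.06516886, -17.45678008,   0.05523623,
         0.06632271,  -0.67897992]), 'position': array([0.58907835, 0.1634738 , 0.22205262]), 'tool_rot': array([-0.12348606,  0.69664065,  0.12348955,  0.69584002]), 'ft_force': array([-0.64306778,  0.57439006, -0.81607904]), 'moment': array([ 0.05132963,  0.00025892, -0.08191829]), 'grip_width': 0.08714205764364633}
{'K': array([[340.20056442,   0.        , 321.07798043],
       [  0.        , 340.20056442, 243.53510308],
       [  0.        ,   0.        ,   1.        ]]), 'world_to_cam': array([[ 9.39074185e-01,  3.43713797e-01, -7.07553942e-04,
        -6.09019614e-01],
       [ 3.31033547e-01, -9.03872133e-01,  2.70983318e-01,
        -8.00861289e-02],
       [ 9.25011670e-02, -2.54707663e-01, -9.62583784e-01,
         3.77512991e-01],
       [ 0.00000000e+00,  0.00000000e+00,  0.00000000e+00,
         1.00000000e+00]])}
```

View pics/w1.png

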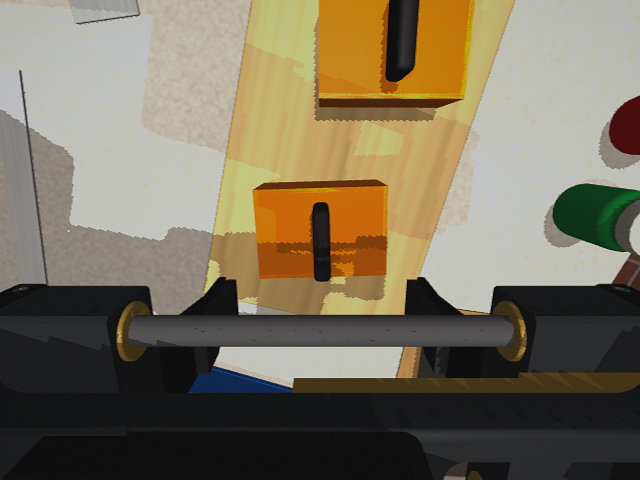

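The wrist view shows A's hood corners near (254,188), (386,186), (386,275), (259,279) with its handle at x≈321, aligned with the image. The fingers are at the right yaw.

```bash
python3 - <<'E'
from h import *
from rig import readout
o=readout.get_obs()
W=np.array([ray("wrist",p,.082)[:2] for p in[(254,188),(386,186),(386,275),(259,279)]])
e=W[[1,2,3,0]]-W
print(W.mean(0),np.linalg.norm(e,axis=1),np.degrees(np.arctan2(e[:,1],e[:,0])))
print([ray("wrist",p,z)[:2].round(4) for p,z in[((321,203),.127),((321,282),.127),((401,80),.127)]],o["position"],o["q"])
# scene right end of scoops: brightness crop
import cv2
a=cv2.imread("pics/scene0.png")[190:285,380:460];b=cv2.imread("pics/side0.png")[225:350,245:335]
cv2.imwrite("pics/c2.png",np.hstack([cv2.resize(a,(400,475)),cv2.resize(b,(342,475))]))
E
```

```text
[0.58967464 0.16157383] [0.11658329 0.08386833 0.12080582 0.08608397] [  20.68349964  -67.22157969 -158.24257046  109.92770957]
[array([0.5775, 0.1948]), array([0.5994, 0.134 ]), array([0.6007, 0.2942])] [0.58923126 0.16314738 0.22209209] [ 8.75563635e-02  5.09940603e-01  1.46785751e+00 -9.35854965e-06
  1.16481794e+00 -2.58487973e-01]
```

View pics/c2.png

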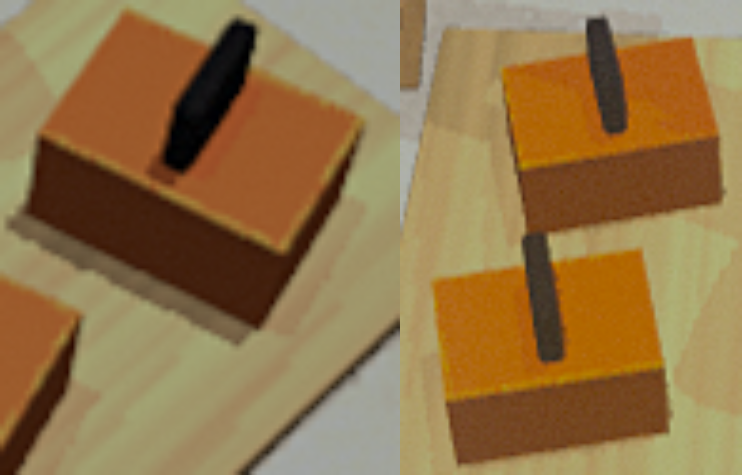

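The +x end is a plain closed face on both scoops, so the open front faces the robot. I'll descend on A.

>>> play_rows --rows "0 0 0 33 0 0 0;0 0 0 33 0 0 0;0 0 0 33 0 0 0;0 0 0 33 0 0 0;0 0 0 0 0 0 0;0 0 0 0 0 0 1;0 0 0 0 0 0 1;0 0 0 0 0 0 1"

```text
time: 1.48
position: [0.591, 0.163, 0.0927]
tool_rot: [-0.122, 0.695, 0.122, 0.698]
ft_force: [0.7, 0.1, 0.3]
grip_width: 0.0743
```

>>> play_rows --rows "0 0 0 0 0 0 1;0 0 0 0 0 0 1;0 0 0 0 0 0 1;0 0 0 0 0 0 1;0 0 0 0 0 0 1;0 0 0 0 0 0 1"

```text
time: 1.98
position: [0.5896, 0.1629, 0.0907]
tool_rot: [-0.122, 0.696, 0.122, 0.696]
ft_force: [0.1, -0.2, 0.5]
grip_width: 0.0351
```

>>> play_rows --rows "0 0 0 0 0 0 1;0 0 0 0 0 0 1;0 0 0 0 0 0 1;0 0 0 0 0 0 1;0 0 0 0 0 0 1;0 0 0 0 0 0 1"

```text
time: 2.48
position: [0.5893, 0.1629, 0.0904]
tool_rot: [-0.122, 0.697, 0.122, 0.696]
ft_force: [-0.6, -0.3, 0.2]
grip_width: 0.0135
```

>>> play_rows --rows "0 0 0 -10 0 0 1;0 0 0 -20 0 0 1;0 0 0 -20 0 0 1;0 0 0 -10 0 0 1;0 0 0 0 0 0 1;0 0 0 0 0 0 1;0 0 0 0 0 0 1;0 0 0 0 0 0 1"

```text
time: 3.15
position: [0.5885, 0.1628, 0.1491]
tool_rot: [-0.122, 0.698, 0.123, 0.695]
ft_force: [-0.2, 0.2, -3.2]
grip_width: 0.0134
```

>>> play_rows --rows "0 0 0 0 0 0 1;0 0 0 0 0 0 1;0 0 0 0 0 0 1;0 0 0 0 0 0 1"

```text
time: 3.48
position: [0.5895, 0.1629, 0.1502]
tool_rot: [-0.122, 0.697, 0.122, 0.696]
ft_force: [-0.1, -0.4, -3.5]
grip_width: 0.0134
```

>>> play_rows --rows "0 0 0 0 0 0 1;0 0 0 0 0 0 1"

```text
time: 3.65
position: [0.5897, 0.1629, 0.1505]
tool_rot: [-0.122, 0.696, 0.122, 0.696]
ft_force: [0.6, -0.0, -3.6]
grip_width: 0.0137
```

```bash
python3 - <<'E'
from rig import readout
o=readout.get_obs();print(o["ft_force"],o["moment"],o["position"],o["q"],o["joint_torque"])
E
```

```text
[ 0.57132174 -0.04345305 -3.63895215] [ 0.0459383  -0.03614829 -0.00280449] [0.58966359 0.16293888 0.15050539] [ 8.71318173e-02  5.96489478e-01  1.53414114e+00  2.81531116e-05
  1.01099542e+00 -2.60902689e-01] [-7.51780808e-04 -4.63903999e+01 -1.59643972e+01  5.79918595e-02
  2.71400367e-02 -1.92549189e-03]
```

Lifted force is about 3.2–3.6 N, against 0.2–0.5 N before the lift. An empty scoop should read ~1.8 N and one with balls ~3.2 N, so A is the heavy one. I'll carry it level to the tray, gently, and read the force on the way.

>>> play_rows --rows "0 0 0 -10 0 0 1;0 0 0 -20 0 0 1;0 0 0 -20 0 0 1;0 0 0 -20 0 0 1;0 0 0 -10 0 0 1;0.087 0 0 0 0 0 1;0.087 0 0 0 0 0 1;0.087 0 0 0 0 0 1"

```text
time: 4.32
position: [0.5895, 0.1629, 0.2312]
tool_rot: [-0.029, 0.706, 0.029, 0.707]
ft_force: [-0.0, -0.0, -2.9]
grip_width: 0.0136
```

>>> play_rows --rows "0.087 0 0 0 -5 0 1;0 0 0 0 -15 0 1;0 0 0 0 -25 0 1;0 0 0 0 -30 0 1;0 0 0 0 -30 0 1;0 0 0 0 -30 0 1;0 0 0 0 -30 0 1;0 0 0 0 -30 0 1"

```text
time: 4.98
position: [0.5895, -0.0345, 0.2307]
tool_rot: [-0.001, 0.707, 0.001, 0.707]
ft_force: [0.3, 0.4, -3.3]
grip_width: 0.0135
```

>>> play_rows --rows "0 0 0 0 -30 0 1;0 0 0 0 -30 0 1;0 0 0 0 -30 0 1;0 0 0 0 -30 0 1;0 0 0 0 -25 0 1;0 0 0 0 -15 0 1;0 0 0 0 -5 0 1;0 0 0 0 0 0 1"

```text
time: 5.65
position: [0.5897, -0.1983, 0.2304]
tool_rot: [0.001, 0.707, -0.0, 0.707]
ft_force: [-1.2, 0.6, -3.3]
grip_width: 0.0136
```

>>> play_rows --rows "0.085 0 0 5 0 0 1;0.085 0 0 15 0 0 1;0.085 0 0 20 0 0 1;0.085 0 0 15 0 0 1;0 0 0 5 0 0 1;0 0 0 0 0 0 1;0 0 0 0 0 0 1"

```text
time: 6.23
position: [0.5904, -0.196, 0.1709]
tool_rot: [0.119, 0.697, -0.118, 0.697]
ft_force: [0.9, -0.3, -3.1]
grip_width: 0.0134
```

```bash
python3 - <<'E'
from rig import readout,imaging
import cv2
o=readout.get_obs();print(o["ft_force"],o["position"],o["q"])
cv2.imwrite("pics/s2.png",imaging.camera("scene"))
E
```

```text
[ 0.87271813 -0.27095708 -3.1240399 ] [ 0.59039696 -0.19596907  0.17088397] [-5.00059877e-01  5.83170361e-01  1.49021316e+00  4.07130675e-04
  1.06830254e+00 -1.63696970e-01]
```

View pics/s2.png

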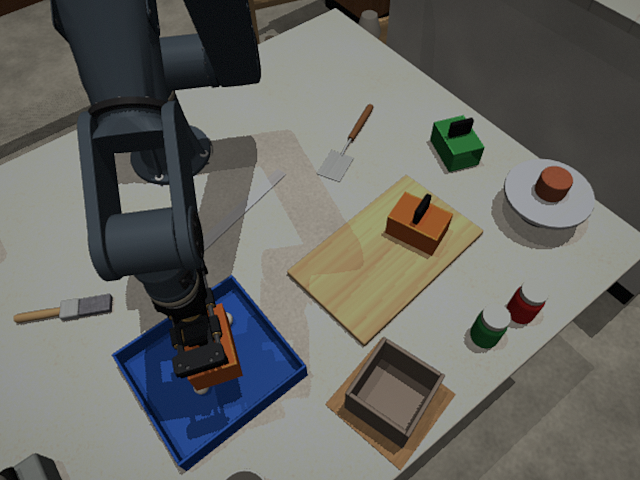

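A is held level over the tray, with the scoop at scene (215,350), and the force stays at ~3.1–3.3 N, so it is the heavy one. Now I tip the front down.

>>> play_rows --rows "0 -0.05 0 0 0 0 1;0 -0.1 0 0 0 0 1;0 -0.1 0 0 0 0 1;0 -0.1 0 0 0 0 1;0 -0.1 0 0 0 0 1;0 -0.1 0 0 0 0 1;0 -0.05 0 0 0 0 1;0 0 0 0 0 0 1"

```text
time: 6.95
position: [0.5911, -0.1929, 0.1709]
tool_rot: [0.085, 0.477, -0.142, 0.863]
ft_force: [-0.8, 0.1, -2.3]
grip_width: 0.0138
```

```bash
python3 - <<'E'
from rig import readout
from scipy.spatial.transform import Rotation as R
o=readout.get_obs();print(o["ft_force"],o["position"],o["q"],R.from_quat(o["tool_rot"]).as_matrix().round(2))
E
```

```text
[-0.76991871  0.05596191 -2.28595035] [ 0.59114685 -0.19287681  0.17091399] [-0.55945733  0.47456413  1.9330863   0.60425581  0.22822904 -0.78017016] [[ 0.5   0.33  0.8 ]
 [-0.16  0.95 -0.28]
 [-0.85  0.01  0.53]]
```

Tilt is now 32° and q5 is close to its limit of 0. I'll yaw the tilted scoop about the vertical, so that the tipping is sideways to the arm plane, and continue from there.

>>> play_rows --rows "-0.089 0 0.056 0 0 0 1;-0.089 0 0.056 0 0 0 1;-0.089 0 0.056 0 0 0 1;-0.089 0 0.056 0 0 0 1;-0.089 0 0.056 0 0 0 1;-0.089 0 0.056 0 0 0 1;-0.089 0 0.056 0 0 0 1;-0.089 0 0.056 0 0 0 1"

```text
time: 7.62
position: [0.592, -0.1958, 0.1711]
tool_rot: [-0.106, 0.472, 0.2, 0.852]
ft_force: [0.5, 0.4, -3.6]
grip_width: 0.0134
```

>>> play_rows --rows "0 -0.05 0 0 0 0 1;0 -0.1 0 0 0 0 1;0 -0.1 0 0 0 0 1;0 -0.1 0 0 0 0 1;0 -0.05 0 0 0 0 1;0 0 0 0 0 0 1;0 0 0 0 0 0 1"

```text
time: 8.2
position: [0.5918, -0.1954, 0.1695]
tool_rot: [-0.062, 0.296, 0.215, 0.929]
ft_force: [-0.1, 0.3, -1.4]
grip_width: 0.0138
```

```bash
python3 - <<'E'
from rig import readout
from scipy.spatial.transform import Rotation as R
o=readout.get_obs();print(o["ft_force"],o["position"],o["q"],R.from_quat(o["tool_rot"]).as_matrix().round(2))
E
```

```text
[-0.09134737  0.32206339 -1.42902502] [ 0.59180452 -0.19536815  0.16953629] [-0.92731413  0.65729491  1.93731699  1.35981605  0.96321289 -2.45539541] [[ 0.73 -0.44  0.52]
 [ 0.36  0.9   0.24]
 [-0.58  0.01  0.82]]
```

Tilt is 55° and the force has fallen to ~1.4 N. I'll hold it there with a small shake to let everything out.

>>> play_rows --rows "0 -0.05 0 0 0 0 1;0 -0.05 0 0 0 0 1;0 0.05 0 0 0 0 1;0 -0.05 0 0 0 0 1;0 0 0 0 0 0 1;0 0 0 0 0 0 1;0 0 0 0 0 0 1;0 0 0 0 0 0 1"

```text
time: 8.87
position: [0.592, -0.1939, 0.1701]
tool_rot: [-0.052, 0.249, 0.218, 0.942]
ft_force: [0.5, 0.6, -1.8]
grip_width: 0.014
```

>>> play_rows --rows "0 0 0 0 0 0 1;0 0 0 0 0 0 1;0 0 0 0 0 0 1;0 0 0 0 0 0 1"

```text
time: 9.2
position: [0.5915, -0.194, 0.1696]
tool_rot: [-0.051, 0.248, 0.217, 0.943]
ft_force: [0.2, 0.4, -1.5]
grip_width: 0.0136
```

```bash
python3 - <<'E'
from rig import readout,imaging
import cv2,numpy as np
o=readout.get_obs();print(o["ft_force"],o["position"],o["q"])
a=imaging.camera("scene")[250:480,80:340];b=imaging.camera("side")[80:310,220:480]
cv2.imwrite("pics/tip.png",cv2.resize(np.hstack([a,b]),None,fx=1.53,fy=1.53))
E
```

```text
[ 0.18817784  0.43278562 -1.47810666] [ 0.59153709 -0.19399335  0.16960044] [-0.9615477   0.70878945  1.96590312  1.45222854  1.04992828 -2.58909175]
```

View pics/tip.png

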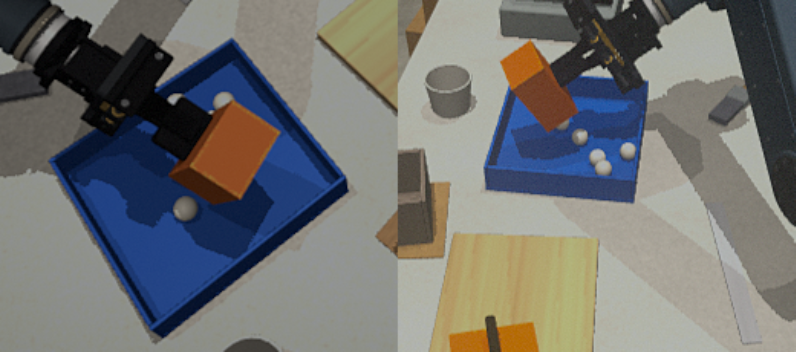

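All five balls are visible in the tray in the side crop, at (563,125), (580,137), (597,157), (603,168) and (628,150). I'll level the scoop and carry it back.

>>> play_rows --rows "0 0.12 0 0 0 0 1;0 0.12 0 0 0 0 1;0 0.12 0 0 0 0 1;0 0.12 0 0 0 0 1;0 0.12 0 0 0 0 1;0 0.12 0 0 0 0 1;0 0.12 0 0 0 0 1;0 0.12 0 0 0 0 1"

```text
time: 9.97
position: [0.5895, -0.1908, 0.1685]
tool_rot: [-0.135, 0.623, 0.182, 0.748]
ft_force: [0.2, 1.2, -3.0]
grip_width: 0.0138
```

>>> play_rows --rows "0 0.1 0 0 0 0 1;0 0 0 0 0 0 1;0 0 0 0 0 0 1"

```text
time: 10.22
position: [0.591, -0.1893, 0.1674]
tool_rot: [-0.144, 0.657, 0.177, 0.718]
ft_force: [-0.4, -0.1, -1.9]
grip_width: 0.0135
```

```bash
cat > lv.py <<'E'
from rig import readout
import sys,numpy as np
from scipy.spatial.transform import Rotation as R
x,y,z,yaw=map(float,sys.argv[1:])
o=readout.get_obs();M=R.from_quat(o["tool_rot"]);D=R.from_euler("ZY",[yaw,np.pi/2])
d=np.array([x,y,z])-o["position"]
print(o["position"],o["ft_force"],"rotvec tool",(M.inv()*D).as_rotvec().round(3),"shift now",(M.inv().apply(d)*1e3).round(1),"shift in goal frame",(D.inv().apply(d)*1e3).round(1))
E
python3 lv.py 0.5893 0.1629 0.0904 0.349
```

```text
[ 0.59099144 -0.18927188  0.16740597] [-0.37641307 -0.09398766 -1.92042134] rotvec tool [ 0.111  0.094 -0.031] shift now [ 99.4 314.1 146.3] shift in goal frame [ 77.  331.5 118.8]
```

>>> play_rows --rows "0.055 0.047 -0.016 0 0 0 1;0.055 0.047 -0.016 -15 0 0 1;0 0 0 -25 0 0 1;0 0 0 -20 0 0 1;0 0 0 0 20 7 1;0 0 0 0 30 11 1;0 0 0 0 30 11 1;0 0 0 0 30 11 1"

```text
time: 10.88
position: [0.588, -0.0736, 0.2263]
tool_rot: [-0.121, 0.698, 0.121, 0.696]
ft_force: [-0.3, -0.4, -1.4]
grip_width: 0.0138
```

>>> play_rows --rows "0 0 0 0 30 11 1;0 0 0 0 30 11 1;0 0 0 0 30 11 1;0 0 0 0 30 11 1;0 0 0 0 30 11 1;0 0 0 0 30 10 1;0 0 0 0 25 9 1;0 0 0 0 0 0 1"

```text
time: 11.55
position: [0.5877, 0.1479, 0.2253]
tool_rot: [-0.122, 0.698, 0.124, 0.695]
ft_force: [0.4, 0.3, -2.2]
grip_width: 0.0133
```

>>> play_rows --rows "0 0 0 0 15 5 1;0 0 0 0 0 0 1;0 0 0 0 0 0 1"

```text
time: 11.8
position: [0.5887, 0.1586, 0.2256]
tool_rot: [-0.123, 0.698, 0.121, 0.695]
ft_force: [-0.1, -0.4, -1.7]
grip_width: 0.0134
```

```bash
python3 lv.py 0.5893 0.1629 0.0904 0.349
```

```text
[0.58866432 0.1585892  0.22558891] [-0.1195599  -0.37902471 -1.73279009] rotvec tool [-0.002 -0.004  0.002] shift now [135.2   4.1   2.6] shift in goal frame [135.2   3.8   2.1]
```

Force is about 1.7 N, so A is empty. I'll lower it gently onto the board.

>>> play_rows --rows "0 0 0 20 4 2 1;0 0 0 30 0 0 1;0 0 0 30 0 0 1;0 0 0 25 0 0 1;0 0 0 15 0 0 1;0 0 0 8 0 0 1;0 0 0 4 0 0 1;0 0 0 0 0 0 1"

```text
time: 12.47
position: [0.5903, 0.1625, 0.0939]
tool_rot: [-0.123, 0.697, 0.12, 0.696]
ft_force: [-0.3, -0.3, -0.9]
grip_width: 0.0135
```

>>> play_rows --rows "0 0 0 1 0 0 1;0 0 0 0 0 0 1;0 0 0 0 0 0 1"

```text
time: 12.72
position: [0.5913, 0.1636, 0.0947]
tool_rot: [-0.123, 0.696, 0.121, 0.697]
ft_force: [-0.2, -0.5, -1.8]
grip_width: 0.0138
```

>>> play_rows --rows "0 0 0 1.5 0 0 1;0 0 0 1.5 0 0 1;0 0 0 0 0 0 1;0 0 0 0 0 0 1"

```text
time: 13.05
position: [0.5905, 0.1637, 0.0906]
tool_rot: [-0.123, 0.697, 0.121, 0.696]
ft_force: [1.0, -0.1, -1.0]
grip_width: 0.0137
```

>>> play_rows --rows "0 0 0 1 0 0 1;0 0 0 0 0 0 1;0 0 0 0 0 0 1"

```text
time: 13.3
position: [0.5906, 0.1636, 0.0904]
tool_rot: [-0.123, 0.697, 0.121, 0.696]
ft_force: [-2.3, -0.8, 5.9]
grip_width: 0.0135
```

>>> play_rows --rows "0 0 0 1 0 0 1;0 0 0 0 0 0 1;0 0 0 0 0 0 1"

```text
time: 13.55
position: [0.5906, 0.1635, 0.0903]
tool_rot: [-0.123, 0.697, 0.121, 0.696]
ft_force: [-3.4, -1.3, 10.4]
grip_width: 0.0137
```

Contact is confirmed (about 10 N upward). I'll ease off, open and retreat.

>>> play_rows --rows "0 0 0 -1 0 0 1;0 0 0 0 0 0 0;0 0 0 0 0 0 0;0 0 0 0 0 0 0;0 0 0 0 0 0 0;0 0 0 0 0 0 0;0 0 0 0 0 0 0;0 0 0 0 0 0 0"

```text
time: 14.22
position: [0.5904, 0.1636, 0.0893]
tool_rot: [-0.123, 0.697, 0.121, 0.696]
ft_force: [0.1, -0.4, 0.8]
grip_width: 0.0522
```

>>> play_rows --rows "0 0 0 -15 0 0 0;0 0 0 -30 0 0 0;0 0 0 -30 0 0 0;0 0 0 -30 0 0 0;0 0 0 -30 -20 0 0;0 0 0 0 -40 0 0;0 0 0 0 -40 0 0;0 0 0 0 -40 0 0"

```text
time: 14.88
position: [0.6386, 0.0316, 0.2262]
tool_rot: [-0.124, 0.696, 0.121, 0.697]
ft_force: [-0.0, 0.5, -0.3]
grip_width: 0.0869
```

```bash
python3 - <<'E'
from rig import readout,imaging
import cv2,numpy as np
o=readout.get_obs();print(o["ft_force"],o["position"],o["grip_width"])
cv2.imwrite("pics/end.png",imaging.camera("side"))
E
```

```text
[-0.01441827  0.45560101 -0.25014638] [0.6386449  0.03159065 0.22620898] 0.08691108218340943
```

View pics/end.png

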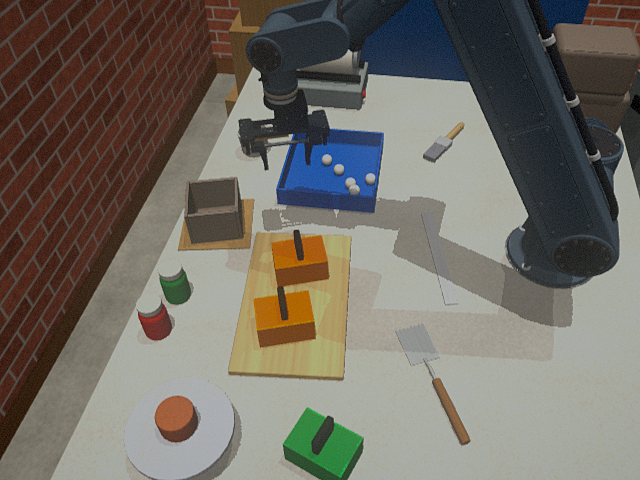

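Both scoops stand upright on the board at (299,258) and (284,318). Five balls lie in the tray around (327–371,160–190), and the arm is clear.

```bash
python3 -c "
from rig import robot
print(robot.hand_in())"
```

```text
the job is handed in; nothing more can be done
None
```

The heavy scoop has been emptied over the tray and put back on the board. I handed the job in at about 15 s on the robot's clock; it reports no verdict.

- **Which scoop was heavy:** I lifted the scoop nearer the tray level, and it read about 3.1–3.6 N. An empty scoop should read about 1.8 N, so this was the heavy one. I did not lift or tip the other scoop, so it was never weighed; that it is empty rests on all five balls being in the tray.
- **Tipping:** At about 32° the wrist came close to a joint limit, so I turned the scoop sideways to the arm and carried on to about 60°. The force then dropped to about 1.5–1.8 N.
- **Setting down:** I levelled the scoop and lowered it back to its place until it touched the board (about 10 N). I then eased off and released it.
- **Last checks:** The final picture shows five balls in the tray and both scoops upright on the board. The gripper is open and clear. No check failed, though the force readings were noisy by about ±0.5 N and single ones strayed further during motion.

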